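# Run the discharge test on a docked cap lamp

### The job

Start the discharge test of the lamp docked in the tester, pressing with the fingertips: first push the raised, white-striped end of the red charger rocker fully home, then do the same with the blue test-load rocker, and only then press the green start button fully in and let it come back out. Do not press the yellow call button, and leave the oiler cup, lamp head, tally disc and lens lying where they are.

Things in the scene. Friction and masses are not known exactly. Their poses are not given: they have to be found in the camera images.
- tester: grey steel tester box fixed to the shelf, 220 (x) by 250 (y) mm, flat top 60 mm above the shelf; origin at the centre of its underside, z up, -x its near side, yawed up to 0.35 rad. Along its far (+x) side a black dock with a yellow lamp pack, 95 mm high. On its top four controls in a 2 by 2 square 100 mm apart, all with the box's yaw; which one sits at which corner varies.
- charge_rocker_unit: the red rocker (charger switch) with its black bezel, bezel 84 (x) by 46 (y) by 10 mm; origin at the centre of the bezel's underside, on the box top, axes as the box's
- charge_rocker (a joint): tilt of the red rocker, rad: 0 = its white-striped end fully up, 0.36 = that end pushed fully home and level. It starts at 0 to 0.04 and stays where it is left (friction; about 3 N at the place to press moves it). The rocker is 30 mm wide, two 32 mm faces meeting in a shallow V at the pivot.
- charge_rocker_end (a point): point on the upper surface of the red rocker's raised, white-striped half, midway across, 19 mm from the pivot line: the place to press. The striped half is the near (-x) one. The point moves down 6.7 mm to the end of the stroke, when its surface is level, 18 mm above the box top (8 mm above the bezel).
- load_rocker_unit: the blue rocker (test-load switch) with its black bezel, same sizes and origin as the red one
- load_rocker (a joint): tilt of the blue rocker, rad: same meaning, values, start and friction as for the red one
- load_rocker_end (a point): the same place to press on the blue rocker; here the raised, white-striped half is the far (+x) one. Same 6.7 mm stroke.
- start_button (a joint): stroke of the green push button, m: 0 = out, 0.006 = fully in; the spring takes 4 N when fully in and pushes it back out
- start_button_top (a point): centre of the green button's top face (32 mm across, face level); it goes straight down 6 mm when pressed
- start_button_base: black housing of the green button with the button on it; origin at the centre of its underside, on the box top
- call_button (a joint): stroke of the yellow call button, m: 0 = out, 0.006 = fully in; same size and spring as the green one. Not to be pressed.
- call_button_top (a point): centre of the yellow call button's top face, 32 mm across
- oiler: bystander: open tin oiler cup, 60 mm across and 45 mm high with a spout to +y (52 mm out, tip 54 mm high) and a small handle to -y, loose on the shelf to the left of the box; origin at the centre of its underside
- lamp_head: bystander: black round lamp head, 64 mm across and 34 mm high with a lug to +x (41 mm out), glass up, loose on the shelf to the right of the box; origin at the centre of its underside
- tally: bystander: nickel tally disc, 34 mm across, 4 mm thick, lying loose on the box top in the middle between the four controls; origin at the centre of its underside
- lens: bystander: glass lens in a brass rim, 51 mm across, 9 mm thick, loose on the shelf in front of the near side of the box; origin at the centre of its underside

How it is judged:
On the way, in this order (a step that is already met when the one before it is completed fails the run):
1. the red rocker's striped end is pushed home by the fingers (value of joint charge_rocker above 0.3 rad and contact force between the fingers and charge_rocker_unit above 0.3 N), for 0.03 s.
2. the blue rocker's striped end is pushed home by the fingers (value of joint each of load_rocker, charge_rocker above 0.3 rad and contact force between the fingers and load_rocker_unit above 0.3 N), for 0.03 s.
3. the green button is pressed in by the fingers (value of joint start_button above 0.0045 m and value of joint each of load_rocker, charge_rocker above 0.3 rad and contact force between the fingers and start_button_base above 0.3 N), for 0.03 s.
At the end, for the whole second after the job is handed in: Both rockers rest with their striped ends home (joint above 0.30 of 0.36 rad), the green and yellow buttons are out (under 1.5 mm), and the oiler, lamp head, tally and lens lie still within 15 mm of where they were (value of joint each of charge_rocker, load_rocker above 0.3 rad and value of joint each of start_button, call_button below 0.0015 m and distance of each of oiler, lamp_head, tally, lens from where it was at the start of the episode below 0.015 m and linear speed of each of oiler, lamp_head, tally, lens below 0.02 m/s); the robot touches nothing.
It fails at once if the blue rocker was moved before the red one was home (value of joint load_rocker above 0.15 rad and value of joint charge_rocker below 0.28 rad).
It fails at once if the green button was pressed before both rockers were home (value of joint start_button above 0.002 m and value of joint any of load_rocker, charge_rocker below 0.28 rad).
It fails at once if the yellow call button was pressed (value of joint call_button above 0.002 m).
It fails at once if the oiler, lamp head, tally disc or lens was lifted or moved from its place (distance of any of oiler, lamp_head, tally, lens from where it was at the start of the episode above 0.015 m).
It also fails if it takes over 38 s, if anything falls off the work surface, if the arm or the gripper's body presses on something with over 40 N, if the wrist force passes 120 N, or if a joint passes its speed limit or range.

### The arm

A 7-joint arm with a two-finger parallel gripper is mounted at the origin on the work surface. World frame = base frame: x ahead of the robot, y to its left, z up, the work surface at z = 0. Lengths are in m, angles in rad, forces in N, time in s.
With the tool pointing down it reaches from about 0.425 to 0.925 m from the base axis. Payload 6.8 kg.
Tool frame: the origin (TCP) lies between the finger pads; the fingertips stand 17 mm ahead of it and the grasp point (between the pads) lies 2 mm behind it; z points along the fingers, y is the direction in which the jaws open and shut (so a half turn about z gives the same grasp; the last joint's range is limited). The gripper opens to 85 mm and grips with 20 to 120 N. Pads are 22 mm wide; open, the fingers measure 114 mm over their backs; the gripper's body (76 mm by 85 mm) begins 54 mm behind the grasp point. The pads swing forward as they close: fully open they stand 13 mm farther back than shut.
Start: joints at [-1.346, 0.477, 0.022, 1.555, -0.011, 1.109, -0.083], TCP at [0.221, 0.638, 0.248] pointing down, gripper open.
Joint ranges: [-2.96, 2.96], [-0.34, 2.1], [-1.41, 1.46], [0.24, 2.44], [-1.37, 4.51], [0.17, 1.92], [-2.96, 2.96]. Speed limits (rad/s): [2.39, 2.39, 3.14, 3.14, 3.14, 3.14, 3.14].

### API

Orientations are given as a unit quaternion [w, x, y, z].
In Python, from station import bot gives the robot as it stands. The module is installed in compiled form; this text tells all that it offers.
- The arm moves only by the tool carry_out, never from a script. Its argument "moves" is a list of rows, each a list of 3 entries, a list of its own where there are three numbers: the turn, a rotation vector about the tool's x, y, z in degrees, then the shift along the tool's x, y, z in cm, then the finger opening in cm, from 0 to 8.54. A call has 1 to 5 rows; each row is the pose to reach, as a shift and turn from the pose commanded when the call began, along the tool's axes at that moment; what a row does not reach only later rows make up. A row lasts 1/8 s, in which the tool goes at most 62.5 mm and 10.7 degrees, less where a joint would pass 70% of its speed; a pose out of reach is approached as far as the arm can. A call with a gripper value outside its range is refused whole. The fingers move at their own pace and stop on an object; "newtons" is the grip in N (left out, the last holds). Time passes only in rows, so rows that repeat a pose let the fingers close. It gives the time, the measured TCP pose, the force and the opening at its end, in the units of the state.
- bot.get_obs(): the state, without advancing time (a new reading comes with each control period).
- bot.read_camera(name): name is "scene" or "top" or "wrist"; returns the picture (480x640x3 uint8, red, green, blue); there is no depth.
- bot.camera_info(name): a dict with "vertical_fov" (degrees; the focal length in pixels is half the picture's height over the tangent of half this angle, whatever the lens; pixels are square), "cx", "cy" (the principal point, pixels), "position" and "attitude" of the camera in the world. Camera axes: x right, y up, looking along -z (the intrinsics and any distortion apply to the point x, -y, -z); pixel columns grow to the right and rows downward; lengths in m; the calibration is good to about 2 mm. A picture is of the moment at which its call begins: read the wrist's pose just before it. camera_info takes no time and is no camera call; for the wrist camera it gives the pose at the moment of the call.
- bot.hand_in(): hands the job in, once; it reports no verdict.
Trained networks look in the newest picture that a camera, given by its name, has taken for a name from the list of things; names that differ only in an ending like _2 or _b are one class to them, and where a whole thing is asked for, a point or a joint stands for the part that bears it (a point fixed in the world has none). Each returns a list of dicts, best first, with "score" (0 to 1); they miss things now and then, are a little off and sometimes report something else, mostly with a low value. They report only what shows in the picture. A call takes as long as a camera call.
- bot.silhouettes(label, camera): "region" (480x640 bool, what is visible of it) and "location" ([column, row] in pixels, amid what is visible of it).
The state is a dict: "t": time; "q": joint angles; "joint_vel": joint speeds; "joint_torque": joint torques, N m; "eef_pos": TCP position; "tool_rot": TCP orientation; "contact_force": force on the tool from outside, world axes, zero at the start; "torque": the same for the moment, N m; "gripper_width": opening from 0.0 (shut) to 1.0 (fully open).
Only numpy, scipy, OpenCV 4.12 (cv2) and the standard library are available. Lean on these libraries where they do the work, as an engineer would, in place of code of your own. Each camera call takes 0.05 s, during which the arm holds its last target. There are 200 camera calls.

## Working session

There is one attempt and no reset: what is moved stays moved. The work goes in short steps, Python scripts to look and compute and a tool call to move; the robot and the scene stay as the last step left them, time stands still between calls to the robot, and variables do not carry over. Pictures are saved under pics/ and viewed, about 8 in all and at most 12, crops included, and the job is handed in when it is done.

Besides the shell and the picture viewer there is one more tool, called after "Call:" in YAML: its name, and indented under it one key for each argument. carry_out: Moves the arm, as the interface text tells. Its arguments: {"type":"object","properties":{"moves":{"type":"array"},"newtons":{"type":"number"}},"required":["moves"]}

```bash
mkdir -p pics; cat > h.py <<'E'
import numpy as np, cv2
from scipy.spatial.transform import Rotation as R
from station import bot
def rot(q): return R.from_quat([q[1],q[2],q[3],q[0]])
def shot(c,f=None):
    i=bot.camera_info(c); im=bot.read_camera(c)
    if f: cv2.imwrite('pics/'+f,im[:,:,::-1])
    return i,im
def back(i,uv,z):
    f=240/np.tan(np.radians(i['vertical_fov'])/2)
    d=np.array([(uv[0]-i['cx'])/f,-(uv[1]-i['cy'])/f,-1.])
    d=rot(i['attitude']).apply(d); p=np.array(i['position'])
    return p+d*(z-p[2])/d[2]
E
python3 - <<'E'
from h import *
print(bot.get_obs())
for c in ['top','scene']:
    i,im=shot(c,c+'0.png'); print(i)
    if c=='top':
        for l,z in [('tester',.06),('charge_rocker_unit',.075),('load_rocker_unit',.075),('charge_rocker_end',.08),('load_rocker_end',.08),('start_button_top',.085),('call_button_top',.085),('tally',.064),('lens',.009),('oiler',.04),('lamp_head',.034)]:
            for r in bot.silhouettes(l,c)[:2]:
                print(l,round(r['score'],2),np.round(r['location']),r['region'].sum(),back(i,r['location'],z).round(4))
E
```

```text
{'t': 0.0, 'q': array([-1.34611394,  0.47781611,  0.02229477,  1.55645501, -0.01148912,
        1.10929298, -0.08307878]), 'joint_vel': array([ 0.00034935,  0.00060534, -0.00116264,  0.00229031,  0.00180219,
       -0.00022786, -0.00033174]), 'joint_torque': array([-1.00338426e-06, -5.96441317e+01,  1.60757158e+00, -2.81188685e+01,
        1.23377703e-02,  9.19958402e-03, -9.65452891e-07]), 'eef_pos': array([0.22030977, 0.63743902, 0.24731258]), 'tool_rot': array([-8.97782493e-05,  1.65581212e-01,  9.86195727e-01, -9.17569327e-04]), 'contact_force': array([-0.17146654, -0.48934791, -0.51884545]), 'torque': array([ 0.00247046, -0.02280092, -0.01731573]), 'gripper_width': 0.9982779137173063}
{'vertical_fov': 45.906127063458726, 'cx': 310.4761726528047, 'cy': 244.5187247311796, 'position': array([0.46016561, 0.0312269 , 0.92280955]), 'attitude': array([ 0.71191652,  0.03669066, -0.03334918, -0.7005116 ])}
tester 0.62 [290. 216.] 23223 [0.5889 0.0676 0.06  ]
charge_rocker_unit 0.85 [235. 248.] 1673 [0.538  0.1489 0.075 ]
charge_rocker_unit 0.16 [299. 272.] 341 [0.5025 0.052  0.075 ]
load_rocker_unit 0.64 [257. 184.] 1667 [0.6357 0.1183 0.075 ]
charge_rocker_end 0.76 [231. 246.] 889 [0.5406 0.1545 0.08  ]
load_rocker_end 0.66 [262. 186.] 860 [0.6311 0.11   0.08  ]
start_button_top 0.83 [297. 272.] 355 [0.502  0.0553 0.085 ]
start_button_top 0.66 [261. 182.] 821 [0.6369 0.1113 0.085 ]
call_button_top 0.68 [323. 208.] 335 [0.5989 0.0175 0.085 ]
lens 0.64 [268. 342.] 767 [0.3939 0.1019 0.009 ]
oiler 0.56 [156. 201.] 1572 [0.6136 0.2806 0.04  ]
lamp_head 0.74 [429. 271.] 1402 [ 0.5094 -0.1505  0.034 ]
{'vertical_fov': 46.86674428941699, 'cx': 320.7424395109788, 'cy': 243.09677361611455, 'position': array([ 1.27801384, -0.17268859,  0.69985499]), 'attitude': array([0.70920616, 0.338536  , 0.26193648, 0.56018682])}
```

View pics/top0.png

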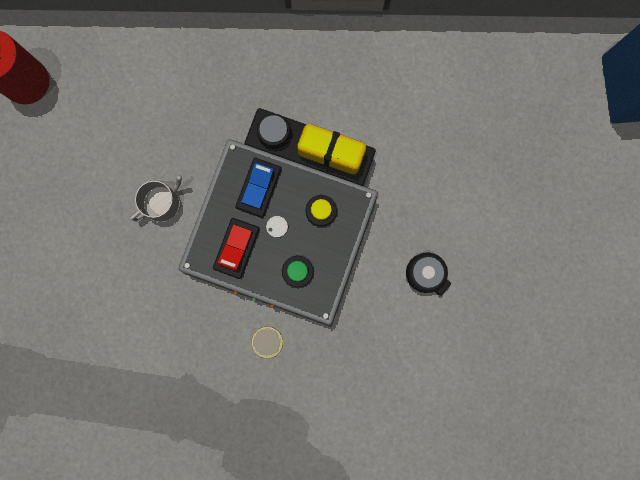

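```bash
python3 - <<'E'
from h import *
i=bot.camera_info('wrist');o=bot.get_obs()
T=rot(o['tool_rot'])
print(i, T.inv().apply(np.array(i['position'])-o['eef_pos']), (T.inv()*rot(i['attitude'])).as_matrix().round(3), T.as_matrix().round(3))
E
```

```text
{'vertical_fov': 60.23432658462144, 'cx': 321.4387400918761, 'cy': 240.13364860462366, 'position': array([0.15450977, 0.6597815 , 0.37405644]), 'attitude': array([ 0.80660609, -0.11361779, -0.08110917,  0.57436828])} [ 0.0695005  -0.00096464 -0.12571378] [[-0.     0.961  0.276]
 [ 1.     0.    -0.   ]
 [-0.     0.276 -0.961]] [[-0.945  0.327  0.   ]
 [ 0.327  0.945  0.   ]
 [ 0.     0.    -1.   ]]
```

The picture shows red (235,248; stripe on the near end) and blue (257,184; stripe on the far end). Green is at (297,271), yellow at (321,209) and the tally at (277,227). The box yaw is about -0.32, which already matches the tool yaw.

Call:
carry_out:
  moves:
    - [[0,0,0],[-4.5,-3.9,0.3],0]
    - [[0,0,0],[-9,-7.8,0.7],0]
    - [[0,0,0],[-13.5,-11.7,1],0]
    - [[0,0,0],[-18,-15.6,1.5],0]
    - [[0,0,0],[-22.6,-19.5,2],0]
  newtons: 40

```text
t: 1.27
eef_pos: [0.3713, 0.3782, 0.2285]
tool_rot: [0.0, 0.166, 0.986, 0.0]
contact_force: [0.9, 0.0, 0.1]
gripper_width: 0.002
```

Call:
carry_out:
  moves:
    - [[0,0,0],[-4.5,-3.9,0.3],0]
    - [[0,0,0],[-9,-7.8,0.7],0]
    - [[0,0,0],[-13.5,-11.7,1],0]
    - [[0,0,0],[-18,-15.6,1.5],0]
    - [[0,0,0],[-22.6,-19.5,2],0]

```text
t: 1.9
eef_pos: [0.5212, 0.1202, 0.2086]
tool_rot: [0.0, 0.165, 0.986, 0.0]
contact_force: [0.8, 1.3, 0.1]
gripper_width: 0.001
```

Call:
carry_out:
  moves:
    - [[0,0,0],[0,0,0],0]
    - [[0,0,0],[0,0,0],0]
    - [[0,0,0],[0,0,0],0]

```text
t: 2.28
eef_pos: [0.5197, 0.1235, 0.2084]
tool_rot: [-0.0, 0.164, 0.986, 0.0]
contact_force: [0.7, -0.8, -0.2]
gripper_width: 0.002
```

```bash
python3 - <<'E'
from h import *
i,im=shot('wrist','w0.png'); print(bot.get_obs()['eef_pos'],i['position'])
for l,z in [('charge_rocker_unit',.072),('load_rocker_unit',.072),('charge_rocker_end',.082),('load_rocker_end',.082),('start_button_top',.085),('call_button_top',.085),('start_button_base',.075),('tally',.064)]:
    for r in bot.silhouettes(l,'wrist')[:2]:
        reg=r['region'].astype(np.uint8); ys,xs=np.nonzero(reg)
        c,s,a=cv2.minAreaRect(np.c_[xs,ys].astype(np.float32))
        print(l,round(r['score'],2),np.round(r['location']),reg.sum(),back(i,r['location'],z).round(4),'rect',np.round(c),np.round(s),round(a,1),back(i,c,z).round(4)[:2])
E
```

```text
[0.51974955 0.1234296  0.2083884 ] [0.45367249 0.14500272 0.33412156]
charge_rocker_unit 0.65 [368. 240.] 8073 [0.5351 0.15   0.072 ] rect [368. 242.] [ 70. 121.] 1.3 [0.536  0.1495]
load_rocker_unit 0.77 [383. 332.] 1175 [0.6032 0.1401 0.072 ] rect [381. 339.] [42. 35.] 87.7 [0.6079 0.137 ]
load_rocker_unit 0.75 [274. 236.] 57811 [0.5121 0.0919 0.072 ] rect [292. 290.] [297. 373.] 90.0 [0.5517 0.0907]
load_rocker_end 0.55 [380. 347.] 332 [0.607 0.135 0.082] rect [378. 348.] [21. 21.] 90.0 [0.6071 0.1332]
start_button_top 0.83 [213. 241.] 1903 [0.4996 0.0576 0.085 ] rect [216. 246.] [48. 49.] 45.0 [0.5036 0.0578]
start_button_top 0.41 [242.  61.] 3977 [0.4088 0.1137 0.085 ] rect [242.  61.] [74. 67.] 71.6 [0.4087 0.1141]
start_button_base 0.73 [220. 240.] 4127 [0.5025 0.0583 0.075 ] rect [220. 242.] [72. 71.] 45.0 [0.5035 0.0579]
tally 0.78 [293. 302.] 401 [0.5638 0.0859 0.064 ] rect [290. 301.] [17. 40.] 52.7 [0.5626 0.0844]
```

View pics/w0.png

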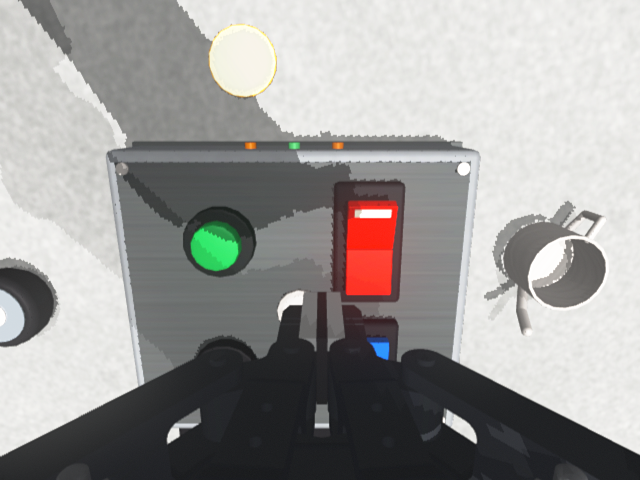

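The wrist view shows the box edges square with the picture and the red stripe at (374,213). Green is at (216,246), the tally at (293,302), and blue is partly hidden behind the fingers. I'll go above the red end at about (0.518, 0.156).

Call:
carry_out:
  moves:
    - [[0,0,0],[1.2,3.0,3],0]
    - [[0,0,0],[1.2,3.0,6.5],0]
    - [[0,0,0],[1.2,3.0,8.3],0]
    - [[0,0,0],[1.2,3.0,8.3],0]
    - [[0,0,0],[1.2,3.0,8.3],0]

```text
t: 3.35
eef_pos: [0.5194, 0.1541, 0.1261]
tool_rot: [0.0, 0.166, 0.986, 0.0]
contact_force: [0.3, -0.8, 0.7]
gripper_width: -0.001
```

```bash
python3 - <<'E'
from h import *
print(bot.get_obs()['eef_pos'])
a,im=shot('wrist'); b,im2=shot('scene')
cv2.imwrite('pics/c1.png',np.hstack([cv2.resize(im,(400,300)),cv2.resize(im2[150:390,100:420],(400,300))])[:,:,::-1])
E
```

```text
[0.51935504 0.15405167 0.12606033]
```

View pics/c1.png

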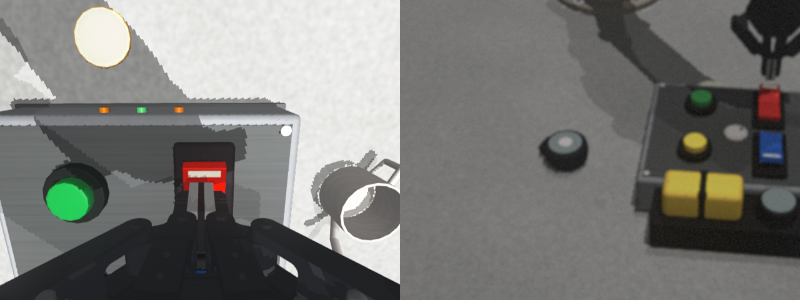

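The fingers are centred over the red half just behind the stripe, wrist crop (205,185). Pressing now.

Call:
carry_out:
  moves:
    - [[0,0,0],[0.2,0.1,1.5],0]
    - [[0,0,0],[0.2,0.1,2.3],0]
    - [[0,0,0],[0.2,0.1,2.8],0]
    - [[0,0,0],[0.2,0.1,3.1],0]
    - [[0,0,0],[0.2,0.1,3.2],0]

```text
t: 4.08
eef_pos: [0.5168, 0.1557, 0.0944]
tool_rot: [-0.001, 0.166, 0.986, 0.0]
contact_force: [-8.8, -0.8, 23.3]
gripper_width: -0.002
```

Call:
carry_out:
  moves:
    - [[0,0,0],[0,0,0.1],0]
    - [[0,0,0],[0,0,0.1],0]

```text
t: 4.32
eef_pos: [0.5167, 0.1557, 0.0942]
tool_rot: [-0.001, 0.166, 0.986, 0.0]
contact_force: [-10.5, -1.8, 26.3]
gripper_width: -0.001
```

Call:
carry_out:
  moves:
    - [[0,0,0],[0,0,-4.5],0]
    - [[0,0,0],[-2,0,-5.5],0]
    - [[0,0,0],[-8,0.1,-5.5],0]
    - [[0,0,0],[-14,0.1,-4.5],0]
    - [[0,0,0],[-14,0.1,-3.5],0]

```text
t: 4.95
eef_pos: [0.654, 0.1071, 0.1269]
tool_rot: [0.002, 0.168, 0.986, -0.001]
contact_force: [-0.6, 0.0, -0.4]
gripper_width: 0.0
```

Call:
carry_out:
  moves:
    - [[0,0,0],[0,0,0],0]
    - [[0,0,0],[0,0,0],0]

```text
t: 5.2
eef_pos: [0.6489, 0.1117, 0.1274]
tool_rot: [-0.0, 0.165, 0.986, 0.0]
contact_force: [0.8, 0.4, 0.1]
gripper_width: -0.006
```

```bash
python3 - <<'E'
from h import *
print(bot.get_obs()['eef_pos'])
a,im=shot('wrist'); b,im2=shot('scene'); c,im3=shot('top')
r=lambda x:cv2.resize(x,(400,300))
cv2.imwrite('pics/c2.png',np.vstack([np.hstack([r(im),r(im2[130:310,240:480])]),np.hstack([r(im3[140:290,160:360]),r(im3)])])[:,:,::-1])
E
```

```text
[0.64891511 0.11165757 0.12736773]
```

View pics/c2.png

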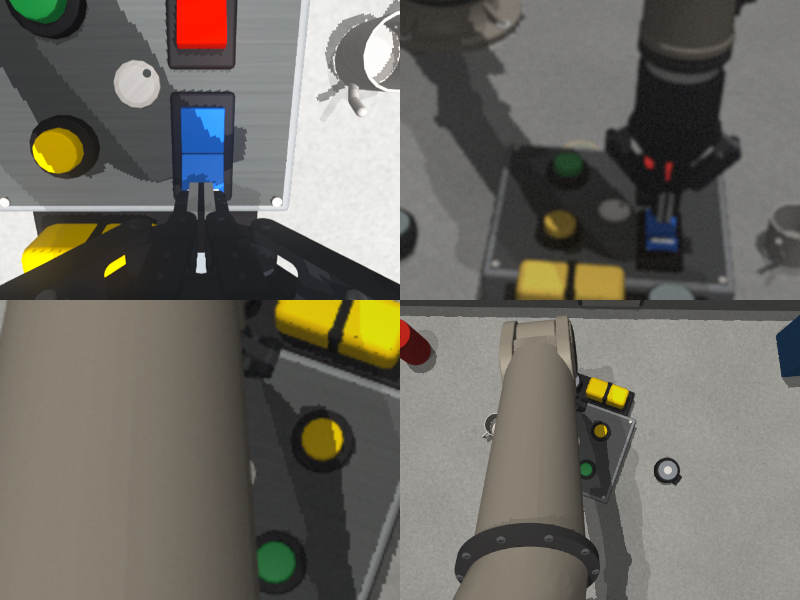

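```bash
python3 - <<'E'
from h import *
i=bot.camera_info('wrist');o=bot.get_obs();T=rot(o['tool_rot'])
p=back(i,(202*1.6,153*1.6),.078); e=p+np.array([.944,-.329,0])*.018
print(p,e,T.inv().apply(e-o['eef_pos'])*100)
E
```

```text
[0.63355116 0.1169568  0.078     ] [0.65054316 0.1110348  0.078     ] [-0.1165276  -0.0251213   5.00072848]
```

The close look shows blue's pivot line at wrist-crop (202,153). The press point works out 1 mm from where the tool is, so I'm pressing.

Call:
carry_out:
  moves:
    - [[0,0,0],[-0.1,0,1.5],0]
    - [[0,0,0],[-0.1,0,2.4],0]
    - [[0,0,0],[-0.1,0,2.9],0]
    - [[0,0,0],[-0.1,0,3.2],0]
    - [[0,0,0],[-0.1,0,3.4],0]

```text
t: 5.98
eef_pos: [0.6516, 0.1101, 0.0945]
tool_rot: [0.001, 0.166, 0.986, 0.0]
contact_force: [-3.0, -2.2, 18.0]
gripper_width: 0.002
```

Call:
carry_out:
  moves:
    - [[0,0,0],[0,0,0.1],0]
    - [[0,0,0],[0,0,0.1],0]

```text
t: 6.22
eef_pos: [0.6516, 0.1101, 0.0945]
tool_rot: [0.001, 0.166, 0.986, 0.0]
contact_force: [-2.9, -1.3, 14.5]
gripper_width: 0.003
```

Call:
carry_out:
  moves:
    - [[0,0,0],[0,0,-4.5],0]
    - [[0,0,0],[2,-1.6,-6],0]
    - [[0,0,0],[6.5,-5.2,-6],0]
    - [[0,0,0],[10,-8,-5.5],0]
    - [[0,0,0],[12.1,-9.8,-5],0]

```text
t: 6.85
eef_pos: [0.5015, 0.0566, 0.1419]
tool_rot: [-0.001, 0.166, 0.986, -0.0]
contact_force: [0.2, 0.4, 0.9]
gripper_width: 0.003
```

Call:
carry_out:
  moves:
    - [[0,0,0],[0,0,0],0]
    - [[0,0,0],[0,0,0],0]

```text
t: 7.1
eef_pos: [0.505, 0.0579, 0.1425]
tool_rot: [0.0, 0.165, 0.986, 0.0]
contact_force: [0.5, 1.0, 0.6]
gripper_width: -0.002
```

```bash
python3 - <<'E'
from h import *
o=bot.get_obs();print(o['eef_pos'])
a,im=shot('wrist')
for r in bot.silhouettes('start_button_base','wrist')[:2]: print(r['score'],r['location'],r['region'].sum(),back(a,r['location'],.075))
b,im2=shot('scene')
r=lambda x:cv2.resize(x,(400,300))
cv2.imwrite('pics/c3.png',np.hstack([r(im),r(im2[130:310,240:480])])[:,:,::-1])
E
```

```text
[0.50504453 0.05789146 0.14254602]
0.7 [472.7, 433.8] 88 [0.62649629 0.10492226 0.075     ]
0.58 [317.1, 260.0] 6194 [0.50056486 0.05623449 0.075     ]
```

View pics/c3.png

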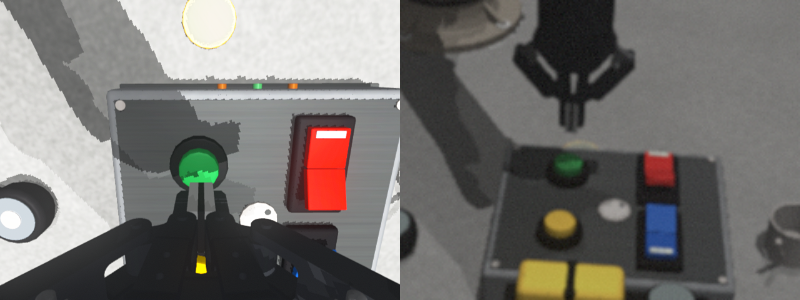

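Red and blue both look home, and green sits under the fingertips at wrist-crop (199,165). I'll go down in steps and watch the force.

Call:
carry_out:
  moves:
    - [[0,0,0],[0.2,0,2.5],0]
    - [[0,0,0],[0.2,0,3.2],0]
    - [[0,0,0],[0.2,0,3.6],0]
    - [[0,0,0],[0.2,0,3.9],0]
    - [[0,0,0],[0.2,0,4.0],0]

```text
t: 7.88
eef_pos: [0.5028, 0.0581, 0.1025]
tool_rot: [0.0, 0.166, 0.986, 0.0]
contact_force: [-0.0, 0.8, -0.4]
gripper_width: 0.003
```

Call:
carry_out:
  moves:
    - [[0,0,0],[0,0,0.2],0]
    - [[0,0,0],[0,0,0.4],0]
    - [[0,0,0],[0,0,0.5],0]

```text
t: 8.25
eef_pos: [0.5027, 0.0581, 0.0974]
tool_rot: [0.0, 0.166, 0.986, 0.0]
contact_force: [-0.4, 0.8, 2.0]
gripper_width: 0.002
```

Call:
carry_out:
  moves:
    - [[0,0,0],[0,0,0.2],0]
    - [[0,0,0],[0,0,0.3],0]
    - [[0,0,0],[0,0,0.4],0]

```text
t: 8.62
eef_pos: [0.5027, 0.0581, 0.0934]
tool_rot: [0.0, 0.166, 0.986, 0.0]
contact_force: [0.8, -0.1, 3.5]
gripper_width: -0.001
```

Call:
carry_out:
  moves:
    - [[0,0,0],[0,0,0.15],0]
    - [[0,0,0],[0,0,0.25],0]
    - [[0,0,0],[0,0,0.25],0]

```text
t: 9.0
eef_pos: [0.5028, 0.0581, 0.0927]
tool_rot: [0.0, 0.166, 0.986, 0.001]
contact_force: [-7.5, 0.3, 26.6]
gripper_width: 0.0
```

The button is at its hard stop (26 N at TCP z 0.0927), so I'm retracting.

Call:
carry_out:
  moves:
    - [[0,0,0],[0,0,-3],0]
    - [[0,0,0],[0,0,-8],0]
    - [[0,0,0],[3,0,-14],0]
    - [[0,0,0],[6,-3,-17],0]
    - [[0,0,0],[6,-7,-18],0]

```text
t: 9.62
eef_pos: [0.422, 0.0122, 0.2725]
tool_rot: [0.001, 0.164, 0.987, 0.001]
contact_force: [0.7, -1.2, 0.1]
gripper_width: 0.003
```

Call:
carry_out:
  moves:
    - [[0,0,0],[0,-6,0],0]
    - [[0,0,0],[0,-12,0],0]
    - [[0,0,0],[0,-12,0],0]
    - [[0,0,0],[0,-12,0],0]
    - [[0,0,0],[0,-12,0],0]

```text
t: 10.25
eef_pos: [0.3841, -0.1008, 0.2706]
tool_rot: [-0.0, 0.164, 0.986, -0.0]
contact_force: [-0.1, 0.4, 0.3]
gripper_width: -0.001
```

```bash
python3 - <<'E'
from h import *
o=bot.get_obs();print(o['t'],o['eef_pos'],o['contact_force'])
b,im2=shot('scene'); c,im3=shot('top')
r=lambda x:cv2.resize(x,(400,300))
cv2.imwrite('pics/c4.png',np.hstack([r(im3[100:370,100:460]),r(im2[130:310,240:480])])[:,:,::-1])
for l,z in [('tally',.064),('lens',.009),('oiler',.04),('lamp_head',.034)]:
    for q in bot.silhouettes(l,'top')[:1]: print(l,np.round(q['location']),back(c,q['location'],z).round(4))
E
```

```text
10.25 [ 0.38409335 -0.1008034   0.27061502] [-0.08783157  0.3948352   0.32135214]
tally [428. 274.] [ 0.504  -0.1425  0.064 ]
lens [268. 343.] [0.3925 0.1022 0.009 ]
oiler [160. 203.] [0.6103 0.2746 0.04  ]
lamp_head [428. 275.] [ 0.5038 -0.1489  0.034 ]
```

View pics/c4.png

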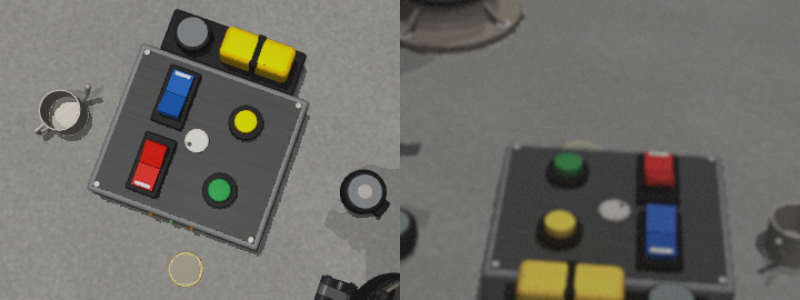

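Both rockers are home, the buttons are out, the bystanders are in place, and the arm is clear of everything.

```bash
python3 -c "
from station import bot
print(bot.hand_in())"
```

```text
the job is handed in; nothing more can be done
None
```

I pressed the red rocker home, then the blue rocker, then the green start button fully in and let it back out. I then cleared the arm and handed the job in just after t = 10.25 s. `hand_in()` reports no verdict, so I don't have a pass or fail.

- **Presses:** each one ended on a hard stop: red at about 26 N, blue at about 18 N, green at about 27 N.
- **Final pictures:** both rockers lie with their striped ends home, the green and yellow buttons look out, and the arm touches nothing. I judged this by eye because joint values can't be read.
- **Oiler, lens and lamp head:** the networks put them within about 1–7 mm of their first positions. That is detection scatter, and the pictures show no visible movement.
- **One check failed:** the final detection for the tally disc landed on the lamp head instead. The first picture had no tally detection either, so I only have the picture for it, and it shows the disc in its place between the four controls.

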